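Take the deburring canister off its shaker stand

TASK

Swing the hasp on the shaker stand wide open so that it frees the canister's catch, then lift the steel canister off the stand by its handle, under the lamp bar, and set it down gently, upright, with its round foot wholly on the black mat. Keep the canister upright all the way, leave the hasp open and do not disturb the hammer, jar and spool.

Things in the scene. Friction and masses are not known exactly. Their poses are not given: they have to be found in the camera images.
- stand: grey shaker stand, fixed: base 170 (x) x 250 (y, from -130 to +120) x 40 mm high; origin at table height under the centre of the round seat, which is the base top (z = 40 mm) inside a rubber rim of inside radius 48.5 mm, 8 mm high. Own x points away from the robot. A 22 mm square post at x = +68, y = +100 mm carries an arm (along x, z 203 to 225 mm) for the lamp bar
- lamp_bar (a point): underside centre of the black lamp bar fixed over the front of the canister, at stand (-55, +33, +197) mm; the bar is 34 (x) x 157 (y) mm and its top is at z = 223 mm, lamp glass underneath to z = 195 mm; it stops the tool from coming straight down onto the handle
- hasp (a joint): the hasp, a flat steel arm lying level at z 62 to 70 mm that turns about an upright pivot: 0 = over the canister's catch (arm along the stand's +x), grows as its free end swings outward (towards the stand's -y), stop at 1.3 rad; it stays where it is left; it starts nearly shut
- hasp_pivot (a point): pivot axis of the hasp, at stand (-45, -90) mm, at the hasp's top face (z = 70 mm). The thumb post stands 75 mm from it
- hasp_thumb (a point): top centre (z = 125 mm) of the hasp's upright black thumb post, a cylinder 16 mm across standing 55 mm high on the hasp's free end
- canister: closed steel canister 90 mm across (lid 94 mm), 110 mm high, about 0.5 kg; origin at the centre of its underside, z up. Its D-handle sticks out to its own -x; its catch, a flat tab 20 mm wide and 8 mm thick (z 12 to 20 mm), sticks out to its own y = -98 mm. It starts in the seat with the handle roughly towards the robot
- canister_grip (a point): middle of the handle's upright black bar, 88 mm from the canister's axis at own -x and 60 mm above its underside; the bar is 14 mm wide (y), 16 mm deep (x) and 88 mm high (z 16 to 104 mm), with 35 mm of free space between it and the canister
- mat: black silicone mat, fixed, 160 x 160 x 4 mm; origin at the centre of its underside. It lies to the left or to the right of the stand
- hammer: small ball-peen hammer lying flat, 250 mm long, bystander
- jar: glass jar with a lid, 70 mm across, 90 mm high, bystander
- spool: red spool, 64 mm across, 62 mm high, bystander
Not all that is in view belongs to the job. There is more than one size of the mat; the job needs the smaller. What is shaped like the canister but brown is not meant.

How it is judged:
By the outcome, as a careful person would: the job done as asked, in the order asked, and still so for the second after the job is handed in, with the robot touching nothing.
It also fails if it takes over 61 s, if anything falls off the work surface, if the arm or the gripper's body presses on something with over 40 N, if the wrist force passes 120 N, or if a joint passes its speed limit or range.

ROBOT

A 6-joint arm with a two-finger parallel gripper is mounted at the origin on the work surface. World frame = base frame: x ahead of the robot, y to its left, z up, the work surface at z = 0. Lengths are in m, angles in rad, forces in N, time in s.
With the tool pointing down it reaches from about 0.25 to 0.775 m from the base axis. Payload 4 kg.
Tool frame: the origin (TCP) lies at the very end of the fingers, on their centre line; the grasp point (between the pads) lies hold_point_z behind it (hold_point_z is the distance from the TCP to the grasp point, in m); z points along the fingers, y is the direction in which the jaws open and shut (so a half turn about z gives the same grasp; the last joint's range is limited). The gripper opens to 94 mm and grips with 3 to 60 N. Pads are 16 mm wide; open, the fingers measure 119 mm over their backs; the gripper's body (75 mm by 177 mm) begins 78 mm behind the grasp point.
Start: joints at [1.167, 0.087, 1.371, -0, 1.684, -0.103], TCP at [0.163, 0.525, 0.206] pointing down, gripper open.
Joint ranges: [-3.1, 3.1], [-0.76, 2.03], [0.27, 2.55], [-1.08, 4.22], [0.17, 2.65], [-2.57, 2.57]. Speed limits (rad/s): [2.79, 2.79, 3.14, 3.14, 3.14, 3.14].

INTERFACE

Orientations are given as [roll, pitch, yaw] about the fixed x, y, z axes, in that order (R = Rz(yaw) Ry(pitch) Rx(roll)).
In Python, from bench import * gives the robot as it stands.
- The arm moves only by the tool step_arm, never from a script. Its argument "increments" is text: rows parted by semicolons, each of 6 numbers parted by spaces: the shift along the tool's x, y, z in cm, then the turn, a rotation vector about the tool's x, y, z in rad. A call has 1 to 5 rows; each row shifts and turns the commanded pose from where the row before left it, along the tool's axes as they then stand; what a row does not reach is not made up. A row lasts 1/10 s, in which the tool goes at most 50 mm and 8.59 degrees, less where a joint would pass 70% of its speed; a pose out of reach is approached as far as the arm can. A call is refused whole if a number of a shift passes 5 or a number of a turn 0.15, either way. A call with a gripper value outside its range is refused whole. "claw" is the gripper's target within -1 to 1 (shut at 1, half-way at 0, fully open at -1), set as the call begins (left out, the last holds). The fingers move at their own pace and stop on an object; the grip force is fixed at half the most. Time passes only in rows, so rows that do not move let the fingers close. It gives the time, the measured TCP pose, the force and the opening at its end, in the units of the state.
- get_obs(): the state, without advancing time (a new reading comes with each control period).
- snapshot(name): name is "scene" or "top"; returns the picture (384x512x3 uint8, red, green, blue); there is no depth.
- calibration(name): a dict with "camera_matrix" (3x3 intrinsics, pixels), "eye" and "orientation" of the camera in the world. Camera axes: x right, y up, looking along -z (the intrinsics and any distortion apply to the point x, -y, -z); pixel columns grow to the right and rows downward; lengths in m; the calibration is good to about 2 mm. A picture is of the moment at which its call begins. calibration takes no time and is no camera call.
- close_job(): hands the job in, once; it reports no verdict.
The state is a dict: "time": time; "joint_positions": joint angles; "qvel": joint speeds; "joint_torque": joint torques, N m; "tool_pos": TCP position; "ee_rot": TCP orientation; "wrist_force": force on the tool from outside, world axes, zero at the start; "wrist_torque": the same for the moment, N m; "width": finger opening in m.
Only numpy, scipy, OpenCV 4.12 (cv2) and the standard library are available. Lean on these libraries where they do the work, as an engineer would, in place of code of your own. Each camera call takes 0.05 s, during which the arm holds its last target. There are 200 camera calls.

## Working session

There is one attempt and no reset: what is moved stays moved. The work goes in short steps, Python scripts to look and compute and a tool call to move; the robot and the scene stay as the last step left them, time stands still between calls to the robot, and variables do not carry over. Pictures are saved under pics/ and viewed, about 8 in all and at most 12, crops included, and the job is handed in when it is done.

Besides the shell and the picture viewer there is one more tool, called after "Emit:" by a JSON object that holds its "api" and its "payload". step_arm: Moves the arm, as the interface text tells. Its arguments: {"type":"object","properties":{"increments":{"type":"string"},"claw":{"type":"number"}},"required":["increments"]}

```bash
mkdir -p pics; ls; python3 - <<'E'
from bench import *
import cv2
o=get_obs(); print(o)
for n in("scene","top"):
    c=calibration(n); print(n,c)
    cv2.imwrite(f"pics/{n}0.png",snapshot(n)[:,:,::-1])
E
```

```text
pics
{'time': 0.0, 'joint_positions': array([ 1.16690068e+00,  8.79176505e-02,  1.37223965e+00, -5.37484674e-06,
        1.68357621e+00, -1.03133768e-01]), 'qvel': array([-0.00294106,  0.00142443,  0.00031902, -0.00063484,  0.00047631,
       -0.0006664 ]), 'joint_torque': array([-5.80701908e-04, -3.40179527e+01, -3.02430689e+01,  7.18572945e-02,
        3.28462792e-02, -1.36943545e-04]), 'tool_pos': array([0.1627466 , 0.52480356, 0.20433199]), 'ee_rot': array([-3.13946262e+00, -2.15089959e-04,  2.84082994e+00]), 'wrist_force': array([-0.53223625,  0.09943335, -0.64053209]), 'wrist_torque': array([-0.02700585, -0.01623649, -0.02699733]), 'width': 0.09405848785550369}
scene {'camera_matrix': array([[351.69663129,   0.        , 250.98351129],
       [  0.        , 351.69663129, 186.84513527],
       [  0.        ,   0.        ,   1.        ]]), 'eye': array([1.23672758, 0.03196848, 0.74300817]), 'orientation': array([0.87450776, 0.01316456, 1.61261353])}
top {'camera_matrix': array([[369.30452933,   0.        , 252.46359721],
       [  0.        , 369.30452933, 189.94785778],
       [  0.        ,   0.        ,   1.        ]]), 'eye': array([0.35752005, 0.02031175, 1.24906569]), 'orientation': array([ 0.12395209, -0.0215658 , -1.60015117])}
```

```bash
python3 - <<'E'
import cv2
for n in("scene","top"):
    cv2.imwrite(f"pics/{n}0b.png",cv2.resize(cv2.imread(f"pics/{n}0.png"),(768,576),interpolation=cv2.INTER_CUBIC))
E
```

```text
(no output)
```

View pics/scene0b.png

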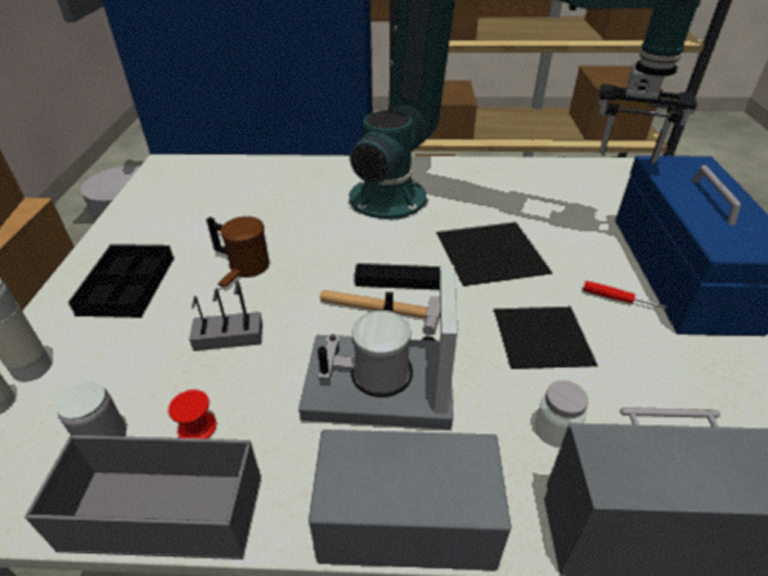

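View pics/top0b.png

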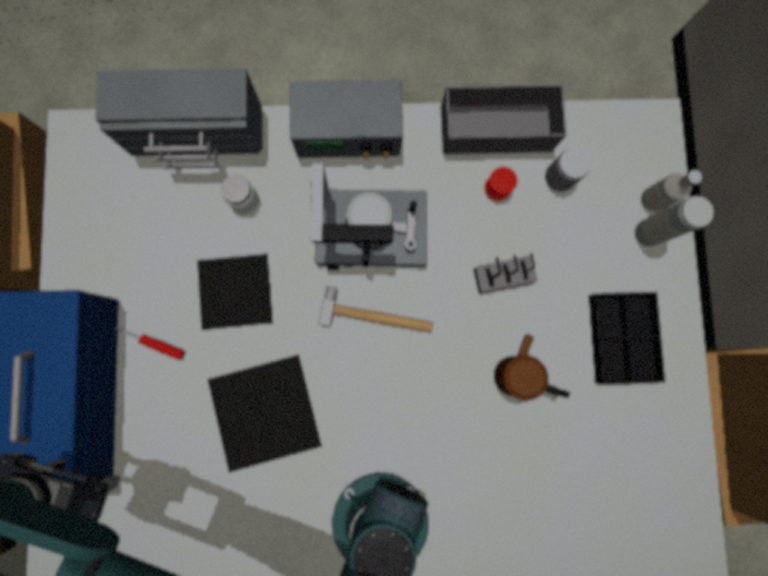

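The scene view shows the stand at about (380,380), the handle behind it, the hammer at (390,303), the jar at (563,410) and the spool at (192,415). In the top view the stand is at (372,228), with two black mats at (235,291) (smaller) and (265,412) (larger). A brown mug-like lookalike is at (522,377). Next I'll take enlarged crops.

```bash
cat > h.py <<'E'
import numpy as np, cv2
from scipy.spatial.transform import Rotation as R
from scipy.optimize import least_squares
from bench import *
def cam(n):
    c=calibration(n); return c["camera_matrix"],c["eye"],R.from_euler("xyz",c["orientation"]).as_matrix()
def proj(n,P):
    K,e,Q=cam(n); p=(np.atleast_2d(P)-e)@Q; p=p*[1,-1,-1]; q=p@K.T; return q[:,:2]/q[:,2:]
def unproj(n,uv,z):
    K,e,Q=cam(n); uv=np.atleast_2d(uv); d=(np.c_[uv,np.ones(len(uv))]@np.linalg.inv(K).T*[1,-1,-1])@Q.T
    return e+d*((z-e[2])/d[:,2])[:,None]
def crop(n,src,c0,r0,w,h,s,out):
    im=cv2.resize(src[r0:r0+h,c0:c0+w],None,fx=s,fy=s,interpolation=cv2.INTER_CUBIC); cv2.imwrite(out,im)
E
python3 - <<'E'
from h import *
t=cv2.imread("pics/top0.png"); s=cv2.imread("pics/scene0.png")
crop("top",t,200,100,96,90,6,"pics/a.png")
crop("scene",s,195,180,115,105,6.5,"pics/b.png")
m=(np.array([[200,259],[266,254],[272,322],[203,328]]))/1.5
print(unproj("top",m,.004).round(4)); 
m=(np.array([[210,379],[298,356],[320,444],[231,470]]))/1.5
print(unproj("top",m,.004).round(4)); 
print(unproj("scene",np.array([[494,309],[571,307],[596,366],[506,367]])/1.5,.004).round(3))
E
```

```text
[[0.5817 0.3915 0.004 ]
 [0.5894 0.2428 0.004 ]
 [0.4346 0.2301 0.004 ]
 [0.4256 0.3833 0.004 ]]
[[0.3129 0.3669 0.004 ]
 [0.3575 0.1729 0.004 ]
 [0.1655 0.1273 0.004 ]
 [0.1171 0.3202 0.004 ]]
[[0.439 0.229 0.004]
 [0.429 0.387 0.004]
 [0.586 0.394 0.004]
 [0.593 0.231 0.004]]
```

View pics/a.png

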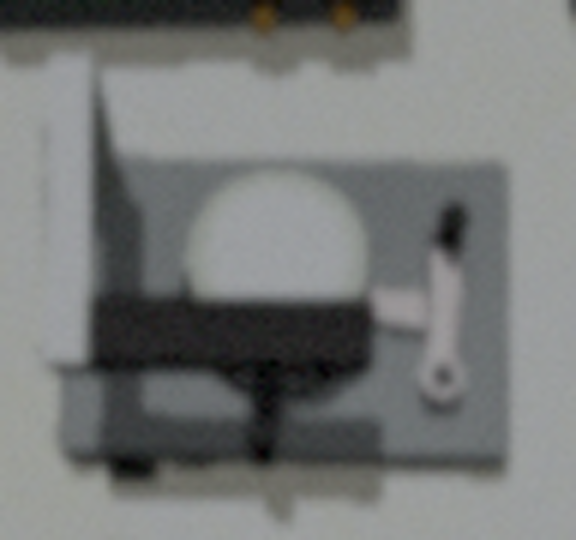

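View pics/b.png

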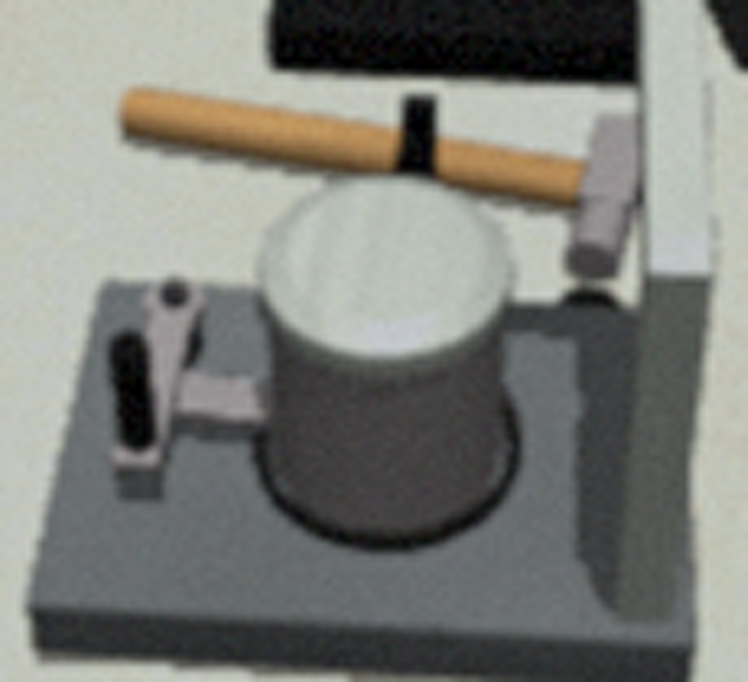

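Top crop: stand top corners at (505,163), (507,460) and (65,455), hasp pivot (443,377), thumb top (455,212), lid centre col 278, handle bar near (265,440). Scene crop: pivot (174,293), thumb top (128,340), bar top edge (404..437,97). Candidate mats are (235,291), measured at about 155 mm, and (265,412), at about 200 mm. The first is the 160 mm mat we need. The steel canister is the one on the stand, and the brown one at (522,377) is the decoy.

```bash
python3 - <<'E'
from h import *
T=lambda u,v:("top",200+(u+.5)/6-.5,100+(v+.5)/6-.5)
S=lambda u,v:("scene",195+(u+.5)/6.5-.5,180+(v+.5)/6.5-.5)
def rz(a): return R.from_euler("z",a).as_matrix()
def model(p):
    x,y,a,b,h=p
    st=lambda P: rz(a)@np.array(P)+[x,y,0]
    ca=lambda P: rz(b)@np.array(P)+[x,y,.04]
    th=lambda z: st([-.045+.075*np.cos(-h),-.09+.075*np.sin(-h),z])
    return [(T(505,163),st([.085,-.13,.04])),(T(507,460),st([-.085,-.13,.04])),(T(65,455),st([-.085,.12,.04])),
     (S(35,608),st([.085,-.13,.04])),(S(103,283),st([-.085,-.13,.04])),(S(690,632),st([.085,.12,.04])),
     (S(386,266),st([0,0,.15])),(S(404,97),ca([-.096,-.007,.104])),(S(437,97),ca([-.096,.007,.104])),
     (T(265,460),ca([-.096,0,.016])),
     (T(443,377),st([-.045,-.09,.07])),(S(174,293),st([-.045,-.09,.07])),(T(457,210),th(.125)),(S(128,338),th(.125))]
def f(p): return np.concatenate([proj(i[0],P)[0]-i[1:] for i,P in model(p)])
r=least_squares(f,[.63,.02,0,0,.1],loss="soft_l1"); print(r.x.round(4)); print(f(r.x).reshape(-1,2).round(1))
x,y,a,b,h=r.x
st=lambda P:(rz(a)@np.array(P)+[x,y,0]).round(4)
print("thumb",st([-.045+.075*np.cos(h),-.09-.075*np.sin(h),.125]),"pivot",st([-.045,-.09,.07]),"lamp",st([-.055,.033,.197]),"grip",(rz(b)@[-.088,0,.1]+[x,y,0]).round(4))
t=cv2.imread("pics/top0.png");
for n,uv,z in[("hammer head top",[330,307],.02),("hammer tip",[432,327],.02),("jar",[237,188],.09),("redtool",[183,354],.02)]: print(n,unproj("top",np.array(uv)/1.5,z).round(3))
E
```

```text
[ 0.642   0.0073 -0.0321 -0.1018  0.0446]
[[ 0.9 -0.9]
 [ 1.  -0.8]
 [-0.8 -0.4]
 [-1.2 -0.7]
 [-0.3 -1. ]
 [ 2.   1.2]
 [ 0.4 -2.9]
 [ 0.  -1.5]
 [ 0.3 -1. ]
 [ 0.1  1.4]
 [ 0.3 -0.7]
 [ 0.4  1. ]
 [ 0.3  0.2]
 [ 0.2  0.7]]
thumb [ 0.6689 -0.0869  0.125 ] pivot [ 0.5942 -0.0812  0.07  ] lamp [0.5881 0.0421 0.197 ] grip [0.5545 0.0163 0.1   ]
hammer head top [[0.463 0.099 0.02 ]]
hammer tip [[ 0.413 -0.126  0.02 ]]
jar [[0.719 0.289 0.09 ]]
redtool [[0.369 0.421 0.02 ]]
```

```bash
cat >> h.py <<'E'
def plan(wps):
    """wps: list of (pos, rpy, nrows) from the measured pose; prints tool rows, 5 to a call"""
    o=get_obs(); p=o["tool_pos"]; q=R.from_euler("xyz",o["ee_rot"]); rows=[]
    for P,E,n in wps:
        P=np.array(P); w=(q.inv()*R.from_euler("xyz",E)).as_rotvec()
        for k in range(n):
            d=q.inv().apply((P-p)/(n-k))*100; r=w/n
            d=d.round(2); r=r.round(3); rows.append(np.r_[d,r]); p=p+q.apply(d)/100; q=q*R.from_rotvec(r)
        print("->",p.round(4),q.as_euler("xyz").round(3))
        for i in range(0,len(rows),5): print("; ".join(" ".join(f"{v:g}" for v in r) for r in rows[i:i+5]))
        rows=[]
E
python3 - <<'E'
import bench; print([n for n in dir(bench) if not n.startswith("__")])
try: print(bench.hold_point_z)
except Exception as e: print(e)
from h import *
pi=np.pi
plan([([.163,.525,.30],[pi,0,2.84],3),([.669,-.087,.30],[pi,0,3.065],20),([.669,-.087,.14],[pi,0,3.065],5)])
E
```

```text
['IKError', 'calibration', 'close_job', 'get_obs', 'hold_point_z', 'snapshot']
0.0188
-> [0.163 0.525 0.3  ] [ 3.141 -0.     2.841]
-0.01 0 -3.19 -0.001 -0 0; -0 0 -3.18 -0.001 -0 0; -0.01 0.01 -3.19 -0.001 -0 0
-> [ 0.669 -0.087  0.3  ] [ 3.141 -0.     3.061]
-3.32 -2.17 -0 0 -0 -0.011; -3.3 -2.21 -0 0 -0 -0.011; -3.27 -2.25 -0 0 -0 -0.011; -3.25 -2.28 -0 0 -0 -0.011; -3.22 -2.32 -0 0 -0 -0.011
-3.2 -2.35 -0 0 -0 -0.011; -3.17 -2.39 -0 0 -0 -0.011; -3.15 -2.42 -0 0 -0 -0.011; -3.12 -2.46 -0 0 -0 -0.011; -3.09 -2.49 -0.01 0 -0 -0.011
-3.07 -2.52 -0 0 -0 -0.011; -3.04 -2.56 -0.01 0 -0 -0.011; -3.01 -2.59 -0 0 -0 -0.011; -2.98 -2.62 -0.01 0 -0 -0.011; -2.95 -2.66 -0 0 -0 -0.011
-2.92 -2.69 -0.01 0 -0 -0.011; -2.89 -2.72 -0 0 -0 -0.011; -2.86 -2.75 -0.01 0 -0 -0.011; -2.83 -2.78 -0 0 -0 -0.011; -2.8 -2.82 -0.01 0 -0 -0.011
-> [ 0.669 -0.087  0.14 ] [ 3.141 -0.     3.066]
-0 -0 3.2 0 -0 -0.001; -0 -0 3.2 0 -0 -0.001; -0 -0.01 3.2 0 -0 -0.001; -0 -0 3.2 0 -0 -0.001; -0 -0.01 3.2 0 -0 -0.001
```

Emit:
{"api": "step_arm", "payload": {"increments": "0 0 -3.2 0 0 0; 0 0 -3.2 0 0 0; 0 0 -3.2 0 0 0; -3.3 -2.2 0 0 0 0; -3.3 -2.2 0 0 0 0", "claw": 0.3}}

```text
time: 0.6
tool_pos: [0.2132, 0.4638, 0.3023]
ee_rot: [3.14, 0.001, 2.843]
wrist_force: [0.6, -0.6, -1.0]
width: 0.0574
```

Emit:
{"api": "step_arm", "payload": {"increments": "-3.3 -2.2 0 0 0 0; -3.3 -2.2 0 0 0 0; -3.3 -2.2 0 0 0 0; -3.3 -2.2 0 0 0 0; -3.3 -2.2 0 0 0 0"}}

```text
time: 1.1
tool_pos: [0.3385, 0.3083, 0.301]
ee_rot: [-3.141, -0.0, 2.841]
wrist_force: [1.1, -0.3, 0.4]
width: 0.033
```

Emit:
{"api": "step_arm", "payload": {"increments": "-3.3 -2.2 0 0 0 0; -3.3 -2.2 0 0 0 0; -3.3 -2.2 0 0 0 0; -3.3 -2.2 0 0 0 0; -3.3 -2.2 0 0 0 0"}}

```text
time: 1.6
tool_pos: [0.4635, 0.1544, 0.301]
ee_rot: [-3.141, -0.001, 2.841]
wrist_force: [1.2, 0.4, -0.3]
width: 0.033
```

Emit:
{"api": "step_arm", "payload": {"increments": "-3.3 -2.2 0 0 0 0; -3.3 -2.2 0 0 0 0; -3.3 -2.2 0 0 0 0; -3.3 -2.2 0 0 0 0; -3.3 -2.2 0 0 0 0"}}

```text
time: 2.1
tool_pos: [0.5886, 0.0005, 0.3008]
ee_rot: [3.142, -0.001, 2.841]
wrist_force: [0.5, 1.1, -0.3]
width: 0.033
```

Emit:
{"api": "step_arm", "payload": {"increments": "-3.3 -2.2 0 0 0 -0.11; -3.3 -2.2 0 0 0 -0.11; -3.2 -2.8 0 0 0 0; 0 0 0 0 0 0; 0 0 0 0 0 0"}}

```text
time: 2.6
tool_pos: [0.6709, -0.0878, 0.299]
ee_rot: [3.141, -0.004, 3.06]
wrist_force: [0.4, -0.1, 0.0]
width: 0.0324
```

Emit:
{"api": "step_arm", "payload": {"increments": "0 0 5 0 0 0; 0 0 5 0 0 0; 0 0 5 0 0 0; 0 0 1 0 0 0; 0 0 0 0 0 0"}}

```text
time: 3.1
tool_pos: [0.6692, -0.0858, 0.1403]
ee_rot: [3.141, -0.004, 3.062]
wrist_force: [0.5, -0.9, -1.0]
width: 0.0331
```

Emit:
{"api": "step_arm", "payload": {"increments": "0 0 1 0 0 0; 0 0 1 0 0 0; 0 0 0 0 0 0"}}

```text
time: 3.4
tool_pos: [0.6712, -0.0872, 0.1221]
ee_rot: [-3.142, 0.001, 3.061]
wrist_force: [-0.0, -0.8, -0.4]
width: 0.033
```

Emit:
{"api": "step_arm", "payload": {"increments": "0 0 1 0 0 0; 0 0 1 0 0 0; 0 0 0.5 0 0 0", "claw": 0.55}}

```text
time: 3.7
tool_pos: [0.6702, -0.0872, 0.0948]
ee_rot: [3.141, -0.002, 3.061]
wrist_force: [0.4, 0.1, 0.1]
width: 0.0213
```

```bash
python3 - <<'E'
from h import *
im=snapshot("scene")[:,:,::-1]; crop("s",im,195,150,115,105,6.5,"pics/c.png")
o=get_obs();print(o["tool_pos"],o["wrist_force"],o["width"])
a,piv=-.0321,np.array([.5942,-.0812])
def wp(h):
    f=a-h; return [*(piv+.075*np.array([np.cos(f),np.sin(f)])),.094],[np.pi,0,np.pi+f]
plan([(*wp(h),1) for h in np.arange(.12,1.36,.11)])
E
```

```text
[ 0.66976226 -0.08704075  0.09388642] [-0.44618941  0.20990807  0.05627779] 0.0211664356017541
-> [ 0.6683 -0.0925  0.094 ] [3.141 0.    2.99 ]
0.1 -0.56 -0.01 0 -0.004 0.071
-> [ 0.6667 -0.1007  0.094 ] [3.141 0.    2.88 ]
0.04 -0.83 -0 0 0 0.11
-> [ 0.6641 -0.1085  0.094 ] [-3.141  0.     2.77 ]
0.05 -0.82 -0 0.001 0 0.11
-> [ 0.6607 -0.116   0.094 ] [-3.141  0.     2.66 ]
0.04 -0.82 -0 -0 0 0.11
-> [ 0.6564 -0.1231  0.094 ] [-3.141  0.     2.55 ]
0.05 -0.83 -0 -0 0 0.11
-> [ 0.6514 -0.1296  0.094 ] [-3.141  0.     2.44 ]
0.05 -0.82 -0 -0 0 0.11
-> [ 0.6458 -0.1356  0.094 ] [-3.141  0.     2.33 ]
0.04 -0.82 -0 -0 0 0.11
-> [ 0.6395 -0.141   0.094 ] [-3.141 -0.     2.22 ]
0.05 -0.83 -0 -0 0.001 0.11
-> [ 0.6327 -0.1456  0.094 ] [-3.141 -0.     2.11 ]
0.04 -0.82 -0 -0 -0 0.11
-> [ 0.6254 -0.1494  0.094 ] [-3.141 -0.     2.   ]
0.05 -0.82 -0 -0 -0 0.11
-> [ 0.6177 -0.1525  0.094 ] [-3.141 -0.     1.89 ]
0.04 -0.83 0 -0 -0 0.11
-> [ 0.6097 -0.1546  0.094 ] [-3.141 -0.     1.78 ]
0.05 -0.82 0 -0 -0 0.11
```

View pics/c.png

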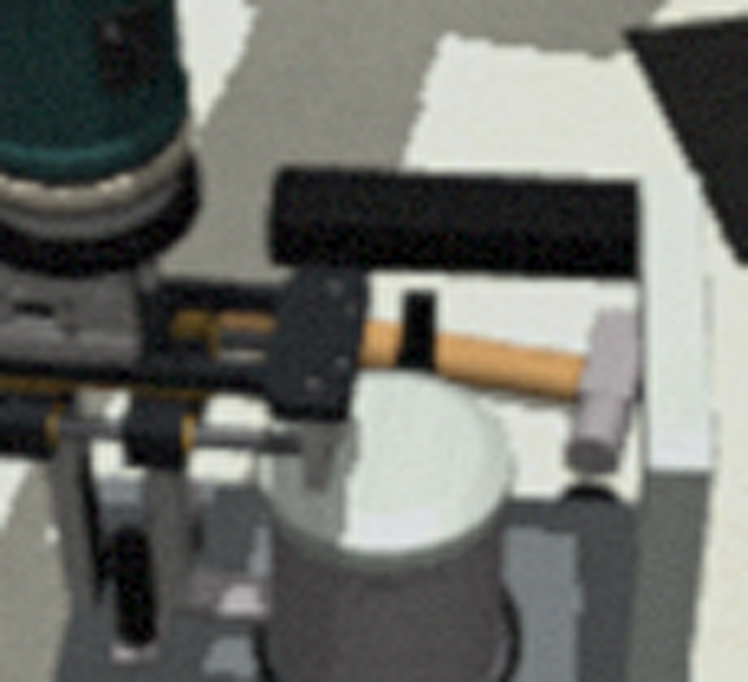

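The fingers straddle the thumb post at (130,590). The canister and hammer are undisturbed. Now the arc.

Emit:
{"api": "step_arm", "payload": {"increments": "0.1 -0.56 0 0 0 0.07; 0.04 -0.82 0 0 0 0.11; 0.05 -0.82 0 0 0 0.11; 0.04 -0.82 0 0 0 0.11"}}

```text
time: 4.15
tool_pos: [0.6617, -0.1158, 0.0959]
ee_rot: [3.141, -0.001, 2.657]
wrist_force: [-0.8, 1.3, 0.3]
width: 0.0213
```

Emit:
{"api": "step_arm", "payload": {"increments": "0.05 -0.82 0 0 0 0.11; 0.05 -0.82 0 0 0 0.11; 0.04 -0.82 0 0 0 0.11; 0.05 -0.82 0 0 0 0.11"}}

```text
time: 4.55
tool_pos: [0.6408, -0.1409, 0.0961]
ee_rot: [3.141, -0.0, 2.216]
wrist_force: [1.2, 0.5, -0.8]
width: 0.0208
```

Emit:
{"api": "step_arm", "payload": {"increments": "0.04 -0.82 0 0 0 0.11; 0.05 -0.82 0 0 0 0.11; 0.04 -0.82 0 0 0 0.11; 0 0 0 0 0 0"}}

```text
time: 4.95
tool_pos: [0.6185, -0.1528, 0.0964]
ee_rot: [-3.141, -0.0, 1.89]
wrist_force: [0.4, 0.5, 0.7]
width: 0.021
```

Emit:
{"api": "step_arm", "payload": {"increments": "0.05 -0.6 0 0 0 0.06; 0 0 0 0 0 0; 0 0 0 0 0 0"}}

```text
time: 5.25
tool_pos: [0.6134, -0.1537, 0.0965]
ee_rot: [3.141, -0.0, 1.833]
wrist_force: [-0.8, 0.1, -0.2]
width: 0.0208
```

Emit:
{"api": "step_arm", "payload": {"increments": "0 -0.4 0 0 0 0; 0 0 0 0 0 0; 0 0 0 0 0 0"}}

```text
time: 5.55
tool_pos: [0.6092, -0.1548, 0.0964]
ee_rot: [-3.141, -0.0, 1.831]
wrist_force: [0.6, -0.4, -0.0]
width: 0.0212
```

Emit:
{"api": "step_arm", "payload": {"increments": "0 0.2 0 0 0 0; 0 0 -5 0 0 0; 0 0 -5 0 0 0; 0 0 -5 0 0 0; 0 0 0 0 0 0"}}

```text
time: 6.05
tool_pos: [0.6144, -0.1553, 0.257]
ee_rot: [3.127, 0.01, 1.831]
wrist_force: [0.7, -0.0, 0.4]
width: 0.0211
```

```bash
python3 - <<'E'
from h import *
pi=np.pi
im=snapshot("top")[:,:,::-1]; crop("s",im,200,100,96,90,6,"pics/d.png")
o=get_obs();print(o["tool_pos"],o["joint_positions"].round(2))
# pregrasp: grip point G, tilt th from vertical, heading b
th=.55; b=-.10
G=np.array([.5545,.0163,.10])
Q=R.from_euler("z",b)*R.from_euler("y",-th)*R.from_euler("zx",[pi,pi]) if 0 else None
z=np.array([np.sin(th)*np.cos(b),np.sin(th)*np.sin(b),-np.cos(th)]); y=np.array([-np.sin(b),np.cos(b),0]); x=np.cross(y,z)
M=R.from_matrix(np.c_[x,y,z]); E=M.as_euler("xyz"); print(E,x,y,z)
tcp=G+z*hold_point_z
pre=tcp-z*.10
print(tcp,pre)
plan([([.45,-.16,.30],[pi,0,2.4],5),([*pre[:2]-[.02,0],.27],E,8)])
E
```

```text
[ 0.61333944 -0.1548878   0.25259822] [-0.34  0.26  1.08  0.    1.79 -0.6 ]
[3.14159265 0.55       3.04159265] [-0.84826545  0.08511044 -0.52268723] [0.09983342 0.99500417 0.        ] [ 0.52007597 -0.05218165 -0.85252452]
[0.56427743 0.01531898 0.08397254] [0.51226983 0.02053715 0.16922499]
-> [ 0.4501 -0.16    0.3   ] [ 3.139e+00 -1.000e-03  2.401e+00]
0.74 -3.17 -0.98 0.001 0.002 -0.114; 1.09 -3.07 -0.98 0.001 0.002 -0.114; 1.44 -2.93 -0.97 0.001 0.002 -0.114; 1.77 -2.75 -0.96 0.001 0.002 -0.114; 2.06 -2.52 -0.96 0.001 0.002 -0.114
-> [0.4923 0.0205 0.27  ] [3.138 0.548 3.04 ]
1.13 2.02 0.38 -0.022 -0.066 -0.078; 1 2.1 0.36 -0.022 -0.066 -0.078; 0.85 2.16 0.34 -0.022 -0.066 -0.078; 0.7 2.21 0.34 -0.022 -0.066 -0.078; 0.55 2.26 0.34 -0.022 -0.066 -0.078
0.4 2.28 0.36 -0.022 -0.066 -0.078; 0.25 2.3 0.4 -0.022 -0.066 -0.078; 0.09 2.31 0.43 -0.022 -0.066 -0.078
```

View pics/d.png

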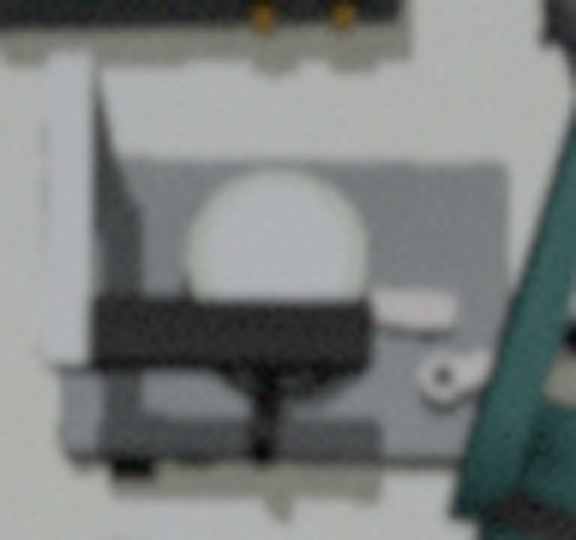

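The hasp is wide open (its hub at (443,377), arm going right) and the catch tab is free, with its tip at (457,310).

Emit:
{"api": "step_arm", "payload": {"increments": "0.7 -3.2 -1 0 0 -0.11; 1.1 -3.1 -1 0 0 -0.11; 1.4 -2.9 -1 0 0 -0.11; 1.8 -2.7 -1 0 0 -0.11; 2.1 -2.5 -1 0 0 -0.11", "claw": -0.3}}

```text
time: 6.6
tool_pos: [0.4466, -0.1575, 0.2948]
ee_rot: [-3.141, -0.003, 2.386]
wrist_force: [0.4, 0.0, -0.4]
width: 0.0579
```

Emit:
{"api": "step_arm", "payload": {"increments": "1.1 2 0.4 -0.022 -0.066 -0.078; 1 2.1 0.4 -0.022 -0.066 -0.078; 0.9 2.2 0.3 -0.022 -0.066 -0.078; 0.7 2.2 0.3 -0.022 -0.066 -0.078; 0.6 2.3 0.3 -0.022 -0.066 -0.078"}}

```text
time: 7.1
tool_pos: [0.476, -0.0438, 0.2759]
ee_rot: [3.097, 0.343, 2.77]
wrist_force: [0.6, -0.1, -0.3]
width: 0.0612
```

Emit:
{"api": "step_arm", "payload": {"increments": "0.4 2.3 0.4 -0.022 -0.066 -0.078; 0.3 2.3 0.4 -0.022 -0.066 -0.078; 0.1 2.3 0.4 -0.022 -0.066 -0.078; 0 0 0 0 0 0; 0 0 0 0 0 0"}}

```text
time: 7.6
tool_pos: [0.4924, 0.0227, 0.2646]
ee_rot: [3.141, 0.544, 3.021]
wrist_force: [-0.0, 0.1, 0.1]
width: 0.0614
```

```bash
python3 - <<'E'
from h import *
pi=np.pi
tip=unproj("top",[200+458.5/6-.5,100+311.5/6-.5],.06)[0]; print(tip)
for b in(-.13,-.1,-.07,-.04,0): print(b,(R.from_euler("z",b).apply([0,-.098,.06])+[.642,.0073,0]).round(4))
E=[pi,.55,pi-.10]
plan([([.512,.0205,.169],E,4),([.564,.0153,.084],E,5)])
print(get_obs()["joint_positions"].round(2))
im=snapshot("scene")[:,:,::-1]; crop("s",im,220,130,100,90,6.5,"pics/e.png")
E
```

```text
[ 0.6306239  -0.09064176  0.06      ]
-0.13 [ 0.6293 -0.0899  0.06  ]
-0.1 [ 0.6322 -0.0902  0.06  ]
-0.07 [ 0.6351 -0.0905  0.06  ]
-0.04 [ 0.6381 -0.0906  0.06  ]
0 [ 0.642  -0.0907  0.06  ]
-> [0.512  0.0205 0.169 ] [3.139 0.548 3.04 ]
0.82 0 2.3 -0.003 -0.001 -0.004; 0.82 -0 2.3 -0.003 -0.001 -0.004; 0.82 -0 2.3 -0.003 -0.001 -0.004; 0.82 -0.01 2.29 -0.003 -0.001 -0.004
-> [0.564  0.0153 0.084 ] [3.139 0.548 3.04 ]
-0.01 -0 2 0 -0 -0; -0 -0 2 0 -0 -0; -0.01 -0.01 1.99 0 -0 -0; -0 -0 2 0 -0 -0; -0.01 -0.01 1.99 0 -0 -0
[-0.04 -0.46  1.81 -0.04  1.25 -1.49]
```

Emit:
{"api": "step_arm", "payload": {"increments": "0.8 0 2.3 -0.004 0 -0.004; 0.8 0 2.3 -0.003 0 -0.004; 0.8 0 2.3 -0.003 0 -0.004; 0.8 0 2.3 0 0 -0.004; 0 0 0 0 0 0"}}

```text
time: 8.15
tool_pos: [0.512, 0.0194, 0.1661]
ee_rot: [3.141, 0.538, 3.037]
wrist_force: [-0.7, -0.0, -0.6]
width: 0.061
```

Emit:
{"api": "step_arm", "payload": {"increments": "0 0 1.5 0 0 0; 0 0 1.5 0 0 0; 0 0 1.5 0 0 0; 0 0 1.5 0 0 0; 0 0 0 0 0 0"}}

```text
time: 8.65
tool_pos: [0.5449, 0.0166, 0.119]
ee_rot: [3.14, 0.545, 3.038]
wrist_force: [0.1, 0.2, 0.1]
width: 0.061
```

```bash
python3 - <<'E'
from h import *
pi=np.pi
plan([([.564,.0153,.084],[pi,.55,pi-.10],4)])
im=snapshot("scene")[:,:,::-1]; crop("s",im,220,130,110,90,6.5,"pics/f.png")
E
```

```text
-> [0.564  0.0153 0.084 ] [-3.14   0.549  3.043]
0.05 0.02 1 -0 -0.001 -0.001; 0.05 0.01 1 -0 -0.001 -0.001; 0.04 0.02 0.99 -0 -0.001 -0.001; 0.05 0.01 1 -0 -0.001 -0.001
```

View pics/f.png

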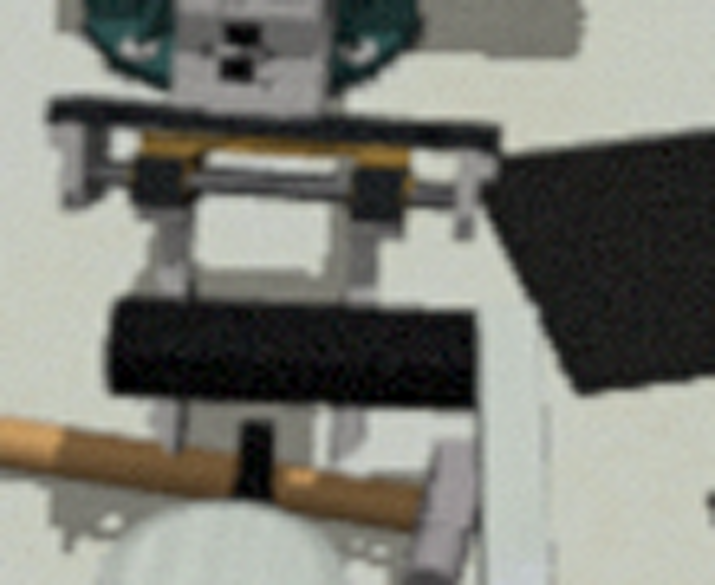

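The handle bar (257,460) lies centred between the fingers (180 and 345), and the gripper is clear of the lamp bar.

Emit:
{"api": "step_arm", "payload": {"increments": "0.05 0 1 0 0 0; 0.05 0 1 0 0 0; 0.05 0 1 0 0 0; 0.05 0 1 0 0 0; 0 0 0 0 0 0"}}

```text
time: 9.2
tool_pos: [0.5629, 0.0156, 0.082]
ee_rot: [3.14, 0.543, 3.04]
wrist_force: [-0.1, -0.8, 0.3]
width: 0.061
```

Emit:
{"api": "step_arm", "payload": {"increments": "0 0 0 0 0 0; 0 0 0 0 0 0; 0 0 0 0 0 0; 0 0 0 0 0 0; 0 0 0 0 0 0", "claw": 1}}

```text
time: 9.7
tool_pos: [0.5638, 0.0157, 0.0848]
ee_rot: [3.14, 0.548, 3.04]
wrist_force: [-0.1, -0.2, -0.3]
width: 0.0248
```

```bash
python3 - <<'E'
from h import *
o=get_obs(); print(o["tool_pos"],o["ee_rot"],o["width"],o["wrist_force"])
p=o["tool_pos"]
plan([(p+[0,0,.01],o["ee_rot"],3),(p+[0,0,.03],o["ee_rot"],4)])
E
```

```text
[0.56378333 0.01565269 0.08484875] [3.14025268 0.54801337 3.03951377] 0.02478535769349693 [-0.09620131 -0.21637263 -0.2648619 ]
-> [0.5638 0.0156 0.0948] [3.14  0.548 3.04 ]
-0.17 0 -0.28 0 0 0; -0.18 0 -0.29 0 0 0; -0.17 0 -0.28 0 0 0
-> [0.5638 0.0156 0.1148] [3.14  0.548 3.04 ]
-0.26 0 -0.43 0 0 -0; -0.26 0 -0.43 0 0 -0; -0.26 0 -0.43 0 0 -0; -0.26 0 -0.42 0 0 -0
```

Emit:
{"api": "step_arm", "payload": {"increments": "0 0 0 0 0 0; 0 0 0 0 0 0; 0 0 0 0 0 0; 0 0 0 0 0 0"}}

```text
time: 10.1
tool_pos: [0.5637, 0.0155, 0.0847]
ee_rot: [3.141, 0.547, 3.04]
wrist_force: [-1.6, -1.5, 1.6]
width: 0.0136
```

Emit:
{"api": "step_arm", "payload": {"increments": "-0.17 0 -0.28 0 0 0; -0.17 0 -0.28 0 0 0; -0.17 0 -0.28 0 0 0; 0 0 0 0 0 0; 0 0 0 0 0 0"}}

```text
time: 10.6
tool_pos: [0.5631, 0.0157, 0.0935]
ee_rot: [3.14, 0.546, 3.039]
wrist_force: [-0.8, 0.0, -4.9]
width: 0.0137
```

```bash
python3 - <<'E'
from h import *
o=get_obs(); print(o["tool_pos"],o["ee_rot"],o["width"],o["wrist_force"],o["wrist_torque"])
im=snapshot("scene")[:,:,::-1]; crop("s",im,195,180,115,90,6.5,"pics/g.png")
E
```

```text
[0.56308982 0.01571077 0.0935055 ] [3.1401951  0.54564788 3.03944199] 0.013652149641239331 [-0.75452399  0.0076924  -4.86831084] [0.14853573 1.21438677 0.00606222]
```

View pics/g.png

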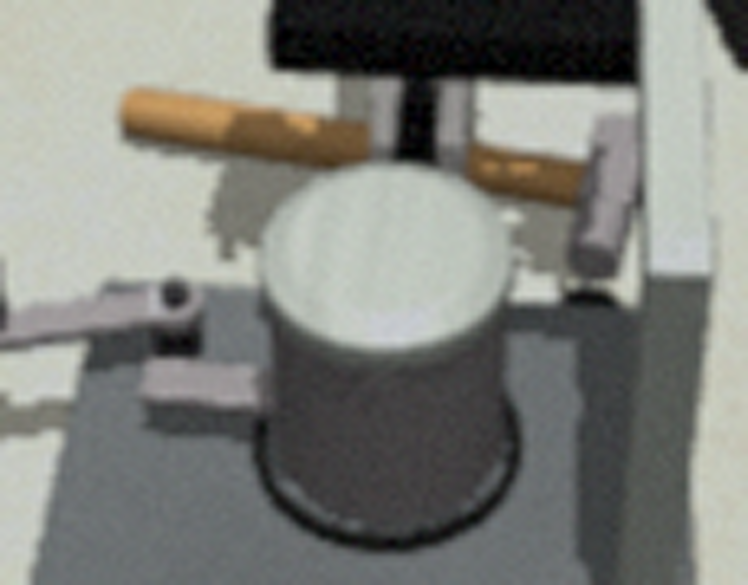

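The canister is fully carried (4.9 N), upright and clear of the hasp. Catch and hub are apart.

Emit:
{"api": "step_arm", "payload": {"increments": "-0.26 0 -0.43 0 0 0; -0.26 0 -0.43 0 0 0; -0.26 0 -0.43 0 0 0; -0.26 0 -0.43 0 0 0; 0 0 0 0 0 0"}}

```text
time: 11.15
tool_pos: [0.5645, 0.0156, 0.1163]
ee_rot: [3.14, 0.55, 3.04]
wrist_force: [-1.0, 0.1, -2.3]
width: 0.0136
```

```bash
python3 - <<'E'
from h import *
o=get_obs(); p=o["tool_pos"]; print(p,o["ee_rot"],o["joint_positions"].round(2),o["wrist_torque"])
plan([(p+[-.062,.0062,.003],o["ee_rot"],6)])
E
```

```text
[0.56452567 0.01558184 0.11632949] [3.14018363 0.55042972 3.03953886] [-0.06 -0.22  1.95 -0.03  0.87 -1.52] [ 0.01901126  0.93170465 -0.03368782]
-> [0.5026 0.0218 0.1193] [3.14 0.55 3.04]
0.86 -0 -0.59 0 0 0; 0.86 -0 -0.58 0 0 0; 0.86 -0 -0.59 0 0 0; 0.86 -0 -0.58 0 0 0; 0.86 -0 -0.59 0 0 0
0.85 -0.01 -0.58 0 0 0
```

Emit:
{"api": "step_arm", "payload": {"increments": "0 0 0 0 0 0; 0 0 0 0 0 0"}}

```text
time: 11.35
tool_pos: [0.5644, 0.0156, 0.1159]
ee_rot: [3.14, 0.55, 3.04]
wrist_force: [-3.5, 1.0, 0.5]
width: 0.014
```

Emit:
{"api": "step_arm", "payload": {"increments": "0.86 0 -0.53 0 0 0; 0.86 0 -0.53 0 0 0; 0.86 0 -0.53 0 0 0; 0.86 0 -0.53 0 0 0; 0 0 0 0 0 0"}}

```text
time: 11.85
tool_pos: [0.5235, 0.0205, 0.1168]
ee_rot: [3.139, 0.551, 3.04]
wrist_force: [-2.6, 4.7, 4.5]
width: 0.0145
```

Emit:
{"api": "step_arm", "payload": {"increments": "0.86 0 -0.53 0 0 0; 0.86 0 -0.53 0 0 0; 0.86 0 -0.53 0 0 0; 0 0 0 0 0 0; 0 0 0 0 0 0"}}

```text
time: 12.35
tool_pos: [0.4916, 0.023, 0.1135]
ee_rot: [3.14, 0.544, 3.039]
wrist_force: [-2.9, 0.7, 2.1]
width: 0.0138
```

```bash
python3 - <<'E'
from h import *
o=get_obs(); p=o["tool_pos"]; print(p,o["ee_rot"],o["joint_positions"].round(2),o["wrist_torque"])
im=snapshot("scene")[:,:,::-1]; crop("s",im,195,150,115,90,6.5,"pics/i.png")
D=.54; w=[]
for d in np.linspace(0,D,13)[1:]:
    q=R.from_euler("z",d); P=q.apply(p); w.append((P,(q*R.from_euler("xyz",o["ee_rot"])).as_euler("xyz"),1))
plan(w)
E
```

```text
[0.49159011 0.02296705 0.11348782] [3.13986732 0.54375055 3.03890782] [-0.05 -0.41  2.08 -0.03  0.93 -1.51] [0.15022993 0.37448589 0.05605804]
-> [0.49   0.045  0.1135] [3.14  0.544 3.083]
0.35 2.18 -0.21 -0.023 0 -0.038
-> [0.4876 0.0671 0.1135] [3.14  0.544 3.129]
0.32 2.19 -0.19 -0.024 0 -0.039
-> [0.484  0.0889 0.1135] [ 3.14   0.544 -3.11 ]
0.33 2.18 -0.19 -0.023 0 -0.038
-> [0.4796 0.1106 0.1135] [ 3.14   0.544 -3.064]
0.32 2.18 -0.19 -0.023 0 -0.039
-> [0.474  0.132  0.1135] [ 3.139  0.543 -3.02 ]
0.33 2.18 -0.2 -0.024 0.001 -0.038
-> [0.4677 0.1532 0.1135] [ 3.14   0.543 -2.974]
0.32 2.18 -0.19 -0.023 -0 -0.039
-> [0.4602 0.1742 0.1135] [ 3.14   0.543 -2.93 ]
0.33 2.19 -0.19 -0.023 -0 -0.038
-> [0.452  0.1947 0.1135] [ 3.14   0.543 -2.884]
0.32 2.18 -0.19 -0.023 -0 -0.039
-> [0.4428 0.2148 0.1134] [ 3.14   0.544 -2.839]
0.33 2.18 -0.19 -0.024 -0 -0.039
-> [0.4327 0.2345 0.1134] [ 3.14   0.544 -2.794]
0.32 2.18 -0.19 -0.023 -0 -0.038
-> [0.4217 0.2538 0.1135] [ 3.14   0.544 -2.749]
0.32 2.19 -0.2 -0.023 -0 -0.039
-> [0.4098 0.2725 0.1135] [ 3.14   0.544 -2.704]
0.33 2.18 -0.19 -0.023 -0 -0.038
```

View pics/i.png

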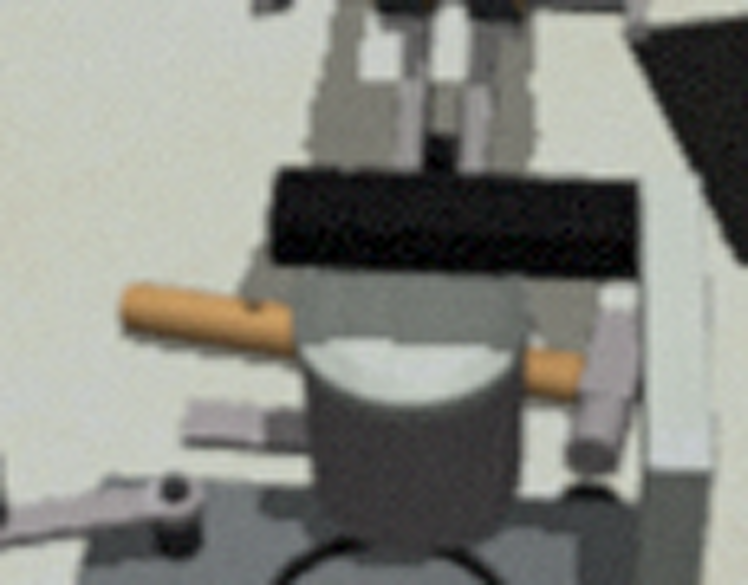

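```bash
python3 - <<'E'
from h import *
o=get_obs(); p=o["tool_pos"]; q=R.from_euler("xyz",o["ee_rot"])
g=p-q.apply([0,0,hold_point_z]); print("grip",g, o["wrist_force"],o["wrist_torque"],o["width"])
for t in (0,.05,.1,.15,.2):
    C=R.from_euler("z",-.1)*R.from_euler("y",t)
    f=lambda P:proj("scene",g+C.apply(np.array(P)-[-.088,0,.061]))[0]
    pts=[[.045,0,0],[.047,0,.11],[0,-.047,.11],[0,.047,.11],[0,-.098,.02],[-.096,0,.104]]
    print(t,[((f(P)-[195,150])*6.5).round().astype(int).tolist() for P in pts], "foot front z",(g+C.apply(np.array([.045,0,0])-[-.088,0,.061]))[2].round(4))
E
```

```text
grip [0.4822007  0.02387726 0.12958878] [-3.01478927  0.96461307  2.82569755] [0.10857593 0.46151081 0.03611589] 0.013737217586148752
0 [[398, 536], [396, 335], [291, 243], [535, 263], [176, 400], [441, 116]] foot front z 0.0686
0.05 [[399, 541], [395, 353], [290, 255], [534, 276], [178, 404], [441, 118]] foot front z 0.062
0.1 [[400, 546], [395, 370], [290, 268], [533, 288], [180, 407], [440, 121]] foot front z 0.0556
0.15 [[401, 549], [394, 387], [289, 280], [532, 301], [182, 410], [439, 124]] foot front z 0.0494
0.2 [[403, 552], [394, 403], [289, 292], [532, 313], [184, 412], [439, 127]] foot front z 0.0434
```

```bash
python3 - <<'E'
from h import *
q=R.from_euler("xyz",[3.14,.546,3.039])
g=np.array([.5631,.0157,.0935])-q.apply([0,0,hold_point_z]); print(g)
for t in (0,.03,.06,.1):
    C=R.from_euler("z",-.1)*R.from_euler("y",t)
    f=lambda P:proj("scene",g+C.apply(np.array(P)-[-.088,0,.061]))[0]
    print(t,[((f(P)-[195,180])*6.5).round().astype(int).tolist() for P in [[.045,0,0],[.047,0,.11],[-.047,0,.11],[0,-.098,.02],[-.08,0,.104]]])
E
```

```text
[0.55338594 0.01667    0.10956662]
0 [[373, 515], [369, 319], [404, 139], [143, 367], [415, 94]]
0.03 [[374, 518], [369, 330], [403, 144], [144, 369], [414, 97]]
0.06 [[375, 520], [369, 341], [403, 149], [145, 371], [414, 100]]
0.1 [[376, 523], [368, 355], [402, 156], [147, 373], [413, 104]]
```

The canister has sagged to about 0.15–0.2 rad in the pads, front down, and its front foot is resting on the rim. The pads slip in rotation. I'll counter-tilt the tool and measure whether it keeps creeping, using column profiles instead of views.

```bash
cat >> h.py <<'E'
def pose(g,th,b):
    z=np.array([np.sin(th)*np.cos(b),np.sin(th)*np.sin(b),-np.cos(th)]); y=np.array([-np.sin(b),np.cos(b),0])
    return np.array(g)+z*hold_point_z, R.from_matrix(np.c_[np.cross(y,z),y,z]).as_euler("xyz")
def grip():
    o=get_obs(); q=R.from_euler("xyz",o["ee_rot"]); z=q.apply([0,0,1])
    return o["tool_pos"]-z*hold_point_z, np.arccos(-z[2]), np.arctan2(z[1],z[0])
def edges(b,save=None,n="scene"):
    """grey profile down the column of the canister's front, to see lid rim and foot"""
    im=snapshot(n); 
    if save: cv2.imwrite(save,im[:,:,::-1])
    g,th,bb=grip(); c=g+R.from_euler("z",b).apply([.135,0,0]); u=int(round(proj("scene",[c])[0][0]))
    col=im[:,u-2:u+3].mean((1,2)); f=lambda t,P:proj("scene",g+(R.from_euler("z",b)*R.from_euler("y",t)).apply(np.array(P)-[-.088,0,.061]))[0][1].round(1)
    print("col",u,"model lidfront/foot rows:",{t:(f(t,[.047,0,.11]),f(t,[.045,0,0])) for t in(-.1,0,.1,.2)})
    r0=int(f(0,[-.047,0,.11]))-6; print(r0,col[r0:r0+75].astype(int).tolist())
E
python3 - <<'E'
from h import *
edges(-.10,"pics/j.png")
g,th,b=grip(); print(g,th,b)
plan([(*pose(g+[0,0,.008],.70,-.10),3)])
E
```

```text
col 256 model lidfront/foot rows: {-0.1: (np.float64(195.9), np.float64(230.5)), 0: (np.float64(201.6), np.float64(232.5)), 0.1: (np.float64(207.0), np.float64(234.0)), 0.2: (np.float64(212.0), np.float64(234.9))}
171 [131, 133, 133, 137, 116, 68, 25, 19, 18, 19, 19, 20, 21, 21, 10, 8, 11, 4, 7, 7, 33, 98, 115, 115, 114, 114, 115, 116, 114, 114, 115, 135, 179, 196, 196, 197, 195, 194, 192, 191, 171, 117, 74, 67, 59, 56, 55, 56, 55, 55, 56, 55, 56, 55, 55, 57, 56, 55, 56, 55, 56, 57, 56, 57, 62, 67, 98, 112, 113, 112, 111, 111, 112, 111, 112]
[0.48243207 0.02384596 0.12957787] 0.5440740746701064 -0.09950244990987475
-> [0.4945 0.0226 0.1232] [-3.141  0.7    3.043]
-0.24 0 -0.24 0 -0.052 -0.001; -0.24 0 -0.22 0 -0.052 -0.001; -0.26 0 -0.21 0 -0.052 -0.001
```

Emit:
{"api": "step_arm", "payload": {"increments": "-0.24 0 -0.24 0 -0.052 0; -0.24 0 -0.22 0 -0.052 0; -0.26 0 -0.21 0 -0.052 0"}}

```text
time: 12.75
tool_pos: [0.4928, 0.0225, 0.1194]
ee_rot: [3.141, 0.695, 3.039]
wrist_force: [-0.4, -0.5, -5.3]
width: 0.0137
```

```bash
python3 - <<'E'
from h import *
edges(-.10)
o=get_obs(); print(o["time"],o["wrist_force"],o["wrist_torque"],grip())
edges(-.10); edges(-.10)
o=get_obs(); print(o["time"],o["wrist_force"],o["wrist_torque"],grip())
E
```

```text
col 256 model lidfront/foot rows: {-0.1: (np.float64(194.1), np.float64(228.8)), 0: (np.float64(199.8), np.float64(230.9)), 0.1: (np.float64(205.2), np.float64(232.4)), 0.2: (np.float64(210.3), np.float64(233.4))}
169 [140, 137, 140, 143, 146, 148, 126, 73, 25, 18, 19, 22, 20, 21, 22, 21, 14, 6, 9, 9, 7, 4, 37, 97, 116, 115, 114, 114, 115, 116, 115, 115, 115, 137, 180, 195, 196, 196, 192, 189, 187, 174, 121, 74, 66, 58, 57, 54, 55, 55, 55, 56, 55, 57, 54, 57, 57, 55, 55, 55, 57, 55, 56, 54, 40, 47, 62, 97, 112, 112, 112, 112, 111, 111, 112]
12.8 [ 0.58538214  0.98674576 -2.97811738] [ 0.00406388  0.30013599 -0.06167575] (array([0.48000065, 0.02383798, 0.13304804]), np.float64(0.695500154545357), np.float64(-0.10106956449901579))
col 256 model lidfront/foot rows: {-0.1: (np.float64(193.9), np.float64(228.7)), 0: (np.float64(199.7), np.float64(230.8)), 0.1: (np.float64(205.1), np.float64(232.3)), 0.2: (np.float64(210.2), np.float64(233.3))}
169 [136, 138, 139, 141, 142, 145, 127, 74, 27, 17, 19, 18, 21, 21, 23, 22, 8, 14, 7, 7, 5, 8, 36, 98, 116, 116, 116, 115, 115, 116, 115, 114, 113,
[... 225 characters left out ...]
: (np.float64(193.8), np.float64(228.6)), 0: (np.float64(199.5), np.float64(230.8)), 0.1: (np.float64(205.0), np.float64(232.3)), 0.2: (np.float64(210.1), np.float64(233.2))}
169 [140, 140, 140, 141, 145, 146, 125, 75, 28, 18, 21, 18, 18, 21, 19, 20, 13, 9, 8, 7, 8, 7, 37, 98, 116, 115, 114, 115, 115, 114, 114, 114, 115, 136, 179, 195, 197, 196, 191, 190, 188, 174, 119, 73, 66, 60, 56, 54, 57, 54, 54, 55, 56, 55, 56, 56, 53, 55, 56, 55, 55, 57, 56, 54, 39, 47, 65, 98, 111, 113, 114, 111, 110, 111, 113]
12.9 [ 0.40715847  0.01743498 -4.66032295] [ 0.10492563  1.14842257 -0.04283425] (array([0.48127422, 0.0237347 , 0.13503651]), np.float64(0.6955657828518141), np.float64(-0.10090167051548476))
```

Between readings it holds, but it slips whenever the tool tilts, because the crossed pads have too small a patch. Out here the lamp no longer blocks a steeper tool. So I'll rest the canister's front on the rim, turn the tool near vertical (longer pad contact along the bar), and lower the handle so the rim levels the canister.

```bash
python3 - <<'E'
from h import *
g,th,b=grip(); print(g)
g0=g+[0,0,-.012]
plan([(*pose(g0,th,-.10),3),(*pose(g0,.10,-.10),10),(*pose([*g0[:2],.107],.10,-.10),5)])
E
```

```text
[0.48127422 0.0237347  0.13503651]
-> [0.4932 0.0225 0.1086] [-3.14   0.696  3.043]
0.26 0 0.31 -0 0 -0.001; 0.25 0 0.31 -0 0 -0.001; 0.26 0 0.3 -0 0 -0.001
-> [0.4831 0.0235 0.1043] [-3.14   0.096  3.042]
0.11 0 -0.03 -0 0.06 0; 0.11 0 -0.03 -0 0.06 0; 0.11 0 -0.02 -0 0.06 0; 0.11 0 -0.01 -0 0.06 0; 0.11 0 -0.01 -0 0.06 0
0.11 0 0 -0 0.06 0; 0.11 0 0.01 -0 0.06 0; 0.11 0 0.01 -0 0.06 0; 0.1 0 0.02 -0 0.06 0; 0.11 0 0.03 -0 0.06 0
-> [0.4832 0.0235 0.0883] [-3.14   0.101  3.042]
0.03 0 0.32 -0 -0.001 0; 0.03 0 0.32 -0 -0.001 0; 0.03 0 0.32 -0 -0.001 0; 0.03 0 0.32 -0 -0.001 0; 0.03 0 0.31 -0 -0.001 0
```

Emit:
{"api": "step_arm", "payload": {"increments": "0.26 0 0.31 0 0 0; 0.25 0 0.31 0 0 0; 0.26 0 0.3 0 0 0; 0 0 0 0 0 0"}}

```text
time: 13.3
tool_pos: [0.4977, 0.0224, 0.115]
ee_rot: [3.14, 0.709, 3.039]
wrist_force: [2.2, -0.3, 0.8]
width: 0.0139
```

Emit:
{"api": "step_arm", "payload": {"increments": "0.11 0 -0.03 0 0.06 0; 0.11 0 -0.03 0 0.06 0; 0.11 0 -0.02 0 0.06 0; 0.11 0 -0.01 0 0.06 0; 0.11 0 -0.01 0 0.06 0"}}

```text
time: 13.8
tool_pos: [0.4926, 0.023, 0.1131]
ee_rot: [3.14, 0.407, 3.04]
wrist_force: [-1.6, -0.1, 4.3]
width: 0.0137
```

Emit:
{"api": "step_arm", "payload": {"increments": "0.11 0 0 0 0.06 0; 0.11 0 0.01 0 0.06 0; 0.11 0 0.01 0 0.06 0; 0.1 0 0.02 0 0.06 0; 0.11 0 0.03 0 0.06 0"}}

```text
time: 14.3
tool_pos: [0.4869, 0.0235, 0.111]
ee_rot: [3.14, 0.105, 3.04]
wrist_force: [-6.1, -0.0, 10.5]
width: 0.0138
```

```bash
python3 - <<'E'
from h import *
edges(-.10)
o=get_obs(); print(o["time"],o["wrist_force"],o["wrist_torque"],grip())
plan([(*pose([.4815,.0237,.108],.10,-.10),5)])
E
```

```text
col 256 model lidfront/foot rows: {-0.1: (np.float64(197.0), np.float64(231.7)), 0: (np.float64(202.8), np.float64(233.7)), 0.1: (np.float64(208.2), np.float64(235.2)), 0.2: (np.float64(213.2), np.float64(236.1))}
172 [108, 107, 109, 90, 55, 23, 23, 22, 20, 19, 23, 22, 19, 10, 4, 11, 11, 7, 9, 36, 100, 118, 117, 117, 117, 118, 116, 117, 118, 118, 140, 184, 200, 199, 198, 201, 203, 198, 194, 191, 190, 166, 109, 73, 63, 60, 56, 56, 58, 56, 57, 55, 58, 56, 57, 56, 56, 57, 57, 58, 58, 56, 56, 59, 65, 69, 77, 104, 113, 115, 113, 112, 114, 114, 113]
14.35 [ 1.0604317   0.2069437  -0.45642206] [ 0.06742959 -0.2273998  -0.05361937] (array([0.4864392 , 0.02339436, 0.12942583]), np.float64(0.10442202306755846), np.float64(-0.08883057138907931))
-> [0.4834 0.0236 0.0893] [3.14  0.099 3.04 ]
0.14 -0 0.42 0 0.001 -0; 0.15 -0.01 0.41 0 0.001 -0; 0.14 -0 0.42 0 0.001 -0; 0.14 -0.01 0.42 0 0.001 -0; 0.15 -0 0.41 0 0.001 -0
```

Emit:
{"api": "step_arm", "payload": {"increments": "0 0 0.42 0 0 0; 0 0 0.42 0 0 0; 0 0 0.42 0 0 0; 0 0 0.42 0 0 0; 0 0 0 0 0 0"}}

```text
time: 14.85
tool_pos: [0.4875, 0.0235, 0.0929]
ee_rot: [3.14, 0.105, 3.04]
wrist_force: [-6.3, 1.0, 5.8]
width: 0.0142
```

```bash
python3 - <<'E'
from h import *
edges(-.10,"pics/k.png")
o=get_obs(); print(o["time"],o["wrist_force"],o["wrist_torque"],grip())
E
```

```text
col 256 model lidfront/foot rows: {-0.1: (np.float64(202.4), np.float64(236.1)), 0: (np.float64(208.0), np.float64(238.1)), 0.1: (np.float64(213.3), np.float64(239.5)), 0.2: (np.float64(218.2), np.float64(240.3))}
177 [24, 18, 24, 20, 19, 23, 20, 19, 14, 13, 5, 10, 6, 10, 64, 164, 151, 116, 115, 114, 114, 115, 114, 114, 115, 135, 180, 195, 195, 196, 200, 205, 203, 206, 199, 149, 94, 81, 70, 65, 63, 64, 62, 59, 63, 65, 64, 64, 66, 64, 65, 66, 65, 66, 64, 65, 65, 64, 65, 66, 65, 63, 68, 95, 111, 115, 115, 113, 113, 113, 114, 114, 114, 113, 113]
14.9 [-6.0270067   1.40406367  6.97165913] [ 0.02856829  0.48622194 -0.04882413] (array([0.48553701, 0.0236931 , 0.11158356]), np.float64(0.10450575303768474), np.float64(-0.0897114258658793))
```

Emit:
{"api": "step_arm", "payload": {"increments": "0 0 0.3 0 0 0; 0 0 0.3 0 0 0; 0 0 0.2 0 0 0; 0 0 0 0 0 0"}}

```text
time: 15.3
tool_pos: [0.4879, 0.0236, 0.0854]
ee_rot: [3.14, 0.104, 3.04]
wrist_force: [-9.2, 1.2, 10.3]
width: 0.0138
```

```bash
python3 - <<'E'
from h import *
edges(-.10)
o=get_obs(); print(o["time"],o["wrist_force"],o["wrist_torque"],grip())
im=snapshot("scene")[:,:,::-1]; crop("s",im,195,150,115,105,6.5,"pics/l.png")
E
```

```text
col 256 model lidfront/foot rows: {-0.1: (np.float64(204.8), np.float64(238.2)), 0: (np.float64(210.3), np.float64(240.2)), 0.1: (np.float64(215.6), np.float64(241.5)), 0.2: (np.float64(220.5), np.float64(242.3))}
179 [21, 23, 21, 20, 22, 22, 16, 8, 8, 6, 8, 7, 63, 162, 150, 116, 113, 114, 114, 113, 114, 115, 113, 136, 177, 192, 193, 200, 204, 205, 206, 203, 155, 102, 86, 76, 65, 63, 64, 67, 68, 71, 70, 70, 69, 71, 68, 70, 68, 71, 69, 70, 68, 68, 69, 70, 69, 71, 72, 70, 67, 67, 100, 113, 113, 114, 114, 113, 113, 115, 115, 115, 112, 114, 113]
15.35 [-9.3919122   1.57786934  9.81220096] [ 0.04949801  0.78349134 -0.0566046 ] (array([0.48596512, 0.02373013, 0.10413912]), np.float64(0.10378140480309973), np.float64(-0.08901606048343051))
```

View pics/l.png

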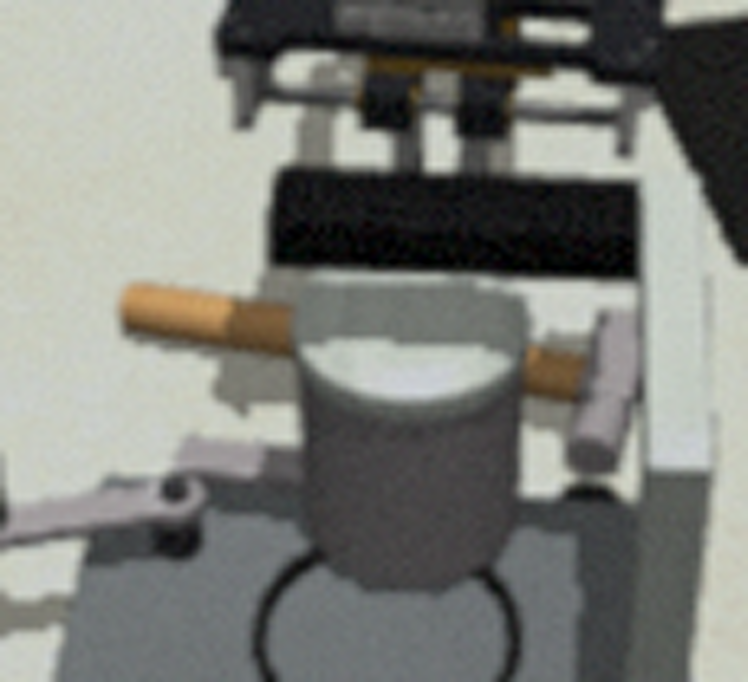

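It's nearly upright now (about 0.03 rad), resting on the rim with the tool steep. The hammer (350,310) and hasp are untouched. Now a gentle lift.

Emit:
{"api": "step_arm", "payload": {"increments": "0 0 -0.2 0 0 0; 0 0 -0.4 0 0 0; 0 0 -0.5 0 0 0; 0 0 -0.5 0 0 0; 0 0 -0.4 0 0 0"}}

```text
time: 15.9
tool_pos: [0.4857, 0.0235, 0.1031]
ee_rot: [3.14, 0.102, 3.04]
wrist_force: [0.6, -0.6, -5.8]
width: 0.0139
```

```bash
python3 - <<'E'
from h import *
for i in range(2):
    edges(-.10); o=get_obs(); print(o["time"],o["wrist_force"],o["wrist_torque"],grip())
E
```

```text
col 256 model lidfront/foot rows: {-0.1: (np.float64(198.6), np.float64(232.8)), 0: (np.float64(204.2), np.float64(234.9)), 0.1: (np.float64(209.6), np.float64(236.3)), 0.2: (np.float64(214.6), np.float64(237.2))}
173 [106, 107, 93, 54, 21, 20, 21, 21, 20, 22, 22, 22, 14, 9, 5, 9, 9, 7, 35, 97, 115, 115, 114, 114, 115, 146, 183, 199, 203, 204, 205, 205, 169, 114, 88, 83, 71, 66, 70, 71, 71, 68, 69, 67, 68, 71, 69, 69, 70, 69, 69, 69, 70, 69, 69, 68, 70, 70, 68, 69, 70, 67, 66, 69, 68, 67, 70, 101, 113, 115, 114, 113, 115, 114, 115]
15.95 [ 0.53696085  1.12556251 -4.92040707] [ 0.05564972  0.50998929 -0.01654292] (array([0.48436892, 0.02369262, 0.12277323]), np.float64(0.10411379515466526), np.float64(-0.08986435838576937))
col 256 model lidfront/foot rows: {-0.1: (np.float64(198.6), np.float64(232.9)), 0: (np.float64(204.3), np.float64(235.0)), 0.1: (np.float64(209.7), np.float64(236.4)), 0.2: (np.float64(214.7), np.float64(237.3))}
173 [107, 106, 91, 54, 24, 20, 19, 21, 19, 24, 22, 23, 16, 13, 7, 4, 6, 5, 36, 96, 115, 115, 115, 114, 120, 171, 193, 200, 204, 206, 206, 202, 152, 103, 88, 77, 67, 67, 65, 67, 70, 69, 69, 70, 72, 68, 70, 70, 69, 70, 69, 69, 68, 70, 69, 69, 70, 71, 69, 69, 71, 64, 65, 67, 69, 66, 68, 101, 115, 115, 115, 115, 114, 114, 114]
16.0 [-0.24985555 -0.45315008 -5.2282605 ] [0.06639846 0.61448367 0.02021285] (array([0.48448717, 0.02365881, 0.12259578]), np.float64(0.1044494448155663), np.float64(-0.09026259562944125))
```

Emit:
{"api": "step_arm", "payload": {"increments": "0 0 -0.2 0 0 0; 0 0 -0.2 0 0 0; 0 0 -0.1 0 0 0; 0 0 0 0 0 0"}}

```text
time: 16.4
tool_pos: [0.4856, 0.0235, 0.1084]
ee_rot: [3.14, 0.104, 3.04]
wrist_force: [-0.6, 0.5, -5.1]
width: 0.014
```

```bash
python3 - <<'E'
from h import *
for i in range(2):
    edges(-.10); o=get_obs(); print(o["time"],o["wrist_force"],o["wrist_torque"],grip())
E
```

```text
col 256 model lidfront/foot rows: {-0.1: (np.float64(197.0), np.float64(231.5)), 0: (np.float64(202.7), np.float64(233.5)), 0.1: (np.float64(208.1), np.float64(235.0)), 0.2: (np.float64(213.1), np.float64(235.9))}
172 [109, 107, 107, 92, 52, 25, 19, 23, 20, 19, 21, 25, 20, 9, 12, 6, 9, 11, 8, 34, 97, 114, 113, 115, 145, 184, 197, 203, 205, 206, 204, 179, 124, 88, 86, 71, 61, 62, 67, 70, 70, 70, 70, 69, 69, 71, 70, 69, 70, 69, 70, 68, 69, 70, 68, 69, 69, 69, 69, 70, 70, 46, 47, 64, 68, 66, 65, 69, 101, 115, 114, 114, 114, 114, 115]
16.45 [ 0.42648286 -0.08392687 -5.87869944] [ 0.08904731  0.53831703 -0.02268441] (array([0.48359563, 0.02374835, 0.1270055 ]), np.float64(0.10344794974403565), np.float64(-0.09049854502096709))
col 256 model lidfront/foot rows: {-0.1: (np.float64(197.0), np.float64(231.5)), 0: (np.float64(202.7), np.float64(233.6)), 0.1: (np.float64(208.1), np.float64(235.0)), 0.2: (np.float64(213.1), np.float64(235.9))}
172 [107, 106, 108, 91, 52, 23, 18, 19, 24, 21, 19, 21, 17, 18, 7, 10, 6, 10, 9, 37, 97, 115, 115, 116, 144, 183, 197, 204, 204, 206, 206, 181, 125, 89, 86, 72, 61, 62, 66, 69, 70, 70, 70, 69, 69, 70, 70, 70, 70, 70, 69, 71, 69, 69, 70, 69, 69, 69, 68, 68, 69, 43, 48, 63, 69, 67, 67, 69, 102, 114, 115, 112, 114, 114, 115]
16.5 [ 0.32459913  1.24955567 -5.56573469] [0.10091906 0.62124981 0.03883759] (array([0.48354031, 0.02375015, 0.1269122 ]), np.float64(0.10328096747669435), np.float64(-0.09033273063792142))
```

It holds stably: lid row 204, foot row 233, tilt about 0.02 rad, full weight on the wrist. Transporting now.

```bash
python3 - <<'E'
from h import *
g,th,b=grip(); D=.522
s=np.cumsum([.4,.7]+[1]*12+[.7,.4]); s/=s[-1]; w=[]
for k in s:
    q=R.from_euler("z",k*D); c=q.apply(g+[0,0,0]); r=np.hypot(*g[:2]); f=(r+.026*k)/r
    w.append((*pose([c[0]*f,c[1]*f,g[2]],th,b+k*D),1))
import io,contextlib
o=io.StringIO()
with contextlib.redirect_stdout(o): plan(w)
L=o.getvalue().split("\n"); print(L[-3]); print("\n".join(L[1::2]))
E
```

```text
-> [0.4309 0.2766 0.1082] [ 3.141  0.103 -2.71 ]
0.04 0.72 -0 -0.002 0 -0.026
0.06 1.26 -0.01 -0.002 0 -0.025
0.1 1.8 -0.01 -0.004 0 -0.037
0.1 1.81 -0.01 -0.004 0 -0.037
0.11 1.82 -0.01 -0.004 0 -0.036
0.1 1.82 -0.01 -0.003 0 -0.037
0.1 1.83 -0.01 -0.004 0 -0.036
0.11 1.84 -0.01 -0.004 0 -0.037
0.1 1.84 -0.01 -0.004 0 -0.036
0.11 1.86 -0.01 -0.003 0 -0.037
0.11 1.85 -0.02 -0.004 0 -0.036
0.11 1.87 -0.01 -0.004 0 -0.037
0.11 1.87 -0.01 -0.004 0 -0.037
0.11 1.87 -0.01 -0.004 0 -0.036
0.07 1.32 -0.01 -0.002 0 -0.026
0.04 0.76 -0 -0.002 0 -0.014
```

Emit:
{"api": "step_arm", "payload": {"increments": "0.04 0.7 0 -0.001 0 -0.015; 0.06 1.3 0 -0.002 0 -0.026; 0.1 1.8 0 -0.004 0 -0.037; 0.1 1.8 0 -0.004 0 -0.037; 0.1 1.8 0 -0.004 0 -0.037"}}

```text
time: 17.0
tool_pos: [0.4845, 0.0994, 0.1078]
ee_rot: [3.141, 0.103, -3.087]
wrist_force: [0.3, 0.2, -5.1]
width: 0.0139
```

Emit:
{"api": "step_arm", "payload": {"increments": "0.1 1.8 0 -0.004 0 -0.037; 0.1 1.8 0 -0.004 0 -0.037; 0.1 1.8 0 -0.004 0 -0.037; 0.1 1.8 0 -0.004 0 -0.037; 0.1 1.9 0 -0.004 0 -0.037"}}

```text
time: 17.5
tool_pos: [0.4677, 0.189, 0.1073]
ee_rot: [3.14, 0.103, -2.901]
wrist_force: [0.9, -0.0, -5.0]
width: 0.0139
```

Emit:
{"api": "step_arm", "payload": {"increments": "0.1 1.9 0 -0.004 0 -0.037; 0.1 1.9 0 -0.004 0 -0.037; 0.1 1.9 0 -0.004 0 -0.037; 0.1 1.8 0 -0.004 0 -0.037; 0.07 1.3 0 -0.002 0 -0.026"}}

```text
time: 18.0
tool_pos: [0.4362, 0.2714, 0.1069]
ee_rot: [3.14, 0.103, -2.726]
wrist_force: [-0.3, 0.7, -5.1]
width: 0.0142
```

Emit:
{"api": "step_arm", "payload": {"increments": "0.04 0.8 0 -0.002 0 -0.014; 0 0 0 0 0 0; 0 0 0 0 0 0"}}

```text
time: 18.3
tool_pos: [0.4338, 0.2765, 0.107]
ee_rot: [3.141, 0.104, -2.715]
wrist_force: [0.3, -0.6, -5.1]
width: 0.0144
```

```bash
python3 - <<'E'
from h import *
g,th,b=grip(); o=get_obs(); print(o["time"],o["wrist_force"],o["wrist_torque"],g,th,b,"centre",g+R.from_euler("z",b).apply([.088,0,-.061]))
edges(b,"pics/m.png")
im=cv2.imread("pics/m.png"); crop("s",im,275,140,130,105,6,"pics/m2.png")
E
```

```text
18.3 [ 0.26521052 -0.60257523 -5.05206134] [-0.25410471  0.54698113 -0.0713224 ] [0.4320028  0.27564619 0.12565303] 0.10371550198978945 0.43559812718900576 centre [0.51178517 0.31277803 0.06465303]
col 382 model lidfront/foot rows: {-0.1: (np.float64(182.9), np.float64(216.8)), 0: (np.float64(188.3), np.float64(219.1)), 0.1: (np.float64(193.5), np.float64(220.8)), 0.2: (np.float64(198.3), np.float64(222.0))}
161 [206, 204, 205, 205, 203, 204, 204, 203, 200, 192, 190, 192, 195, 196, 197, 197, 197, 198, 200, 199, 197, 196, 197, 197, 199, 202, 202, 203, 192, 143, 98, 87, 74, 67, 67, 67, 70, 70, 71, 71, 71, 69, 71, 70, 72, 70, 71, 72, 81, 82, 88, 80, 70, 62, 51, 41, 33, 28, 28, 29, 30, 28, 31, 32, 28, 29, 29, 30, 27, 29, 30, 28, 27, 32, 29]
```

View pics/m2.png

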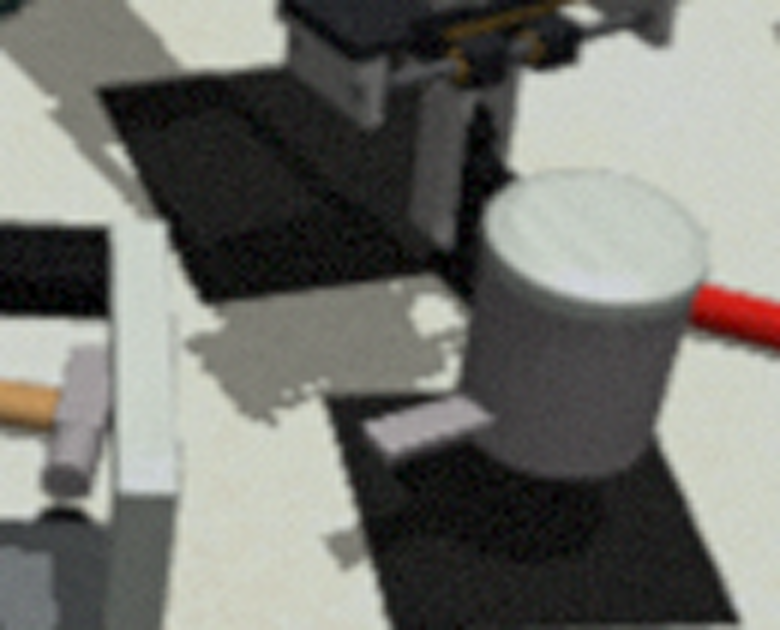

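The canister hangs upright over the smaller mat (foot about (565,470), mat below). Lowering gently.

Emit:
{"api": "step_arm", "payload": {"increments": "0.1 0 1 0 0 0; 0.1 0 1.3 0 0 0; 0.1 0 1.3 0 0 0; 0.1 0 0.9 0 0 0; 0.03 0 0.4 0 0 0"}}

```text
time: 18.85
tool_pos: [0.4331, 0.2763, 0.0554]
ee_rot: [3.14, 0.1, -2.716]
wrist_force: [-0.2, -0.3, -4.9]
width: 0.0134
```

Emit:
{"api": "step_arm", "payload": {"increments": "0.03 0 0.3 0 0 0; 0.02 0 0.2 0 0 0; 0 0 0 0 0 0"}}

```text
time: 19.15
tool_pos: [0.4346, 0.2772, 0.053]
ee_rot: [3.14, 0.104, -2.715]
wrist_force: [-0.4, 0.3, -5.1]
width: 0.0138
```

Emit:
{"api": "step_arm", "payload": {"increments": "0.02 0 0.2 0 0 0; 0.01 0 0.15 0 0 0; 0 0 0 0 0 0"}}

```text
time: 19.45
tool_pos: [0.4344, 0.2771, 0.0492]
ee_rot: [3.14, 0.104, -2.715]
wrist_force: [-0.5, 0.3, -5.0]
width: 0.0141
```

```bash
python3 - <<'E'
from h import *
g,th,b=grip(); o=get_obs(); print(o["time"],o["wrist_force"],o["wrist_torque"],g,th,b); edges(b)
E
```

```text
19.45 [-0.54612709  0.31356024 -5.04409244] [-0.22860682  0.57058768  0.02347436] [0.43261353 0.27628979 0.0679256 ] 0.103664321037642 0.4419390405622359
col 377 model lidfront/foot rows: {-0.1: (np.float64(200.2), np.float64(231.7)), 0: (np.float64(205.3), np.float64(233.7)), 0.1: (np.float64(210.2), np.float64(235.2)), 0.2: (np.float64(214.8), np.float64(236.2))}
178 [201, 201, 202, 202, 202, 201, 202, 201, 195, 189, 188, 192, 194, 195, 195, 196, 196, 197, 198, 196, 196, 197, 195, 197, 198, 201, 201, 202, 198, 156, 107, 89, 75, 64, 68, 70, 71, 70, 70, 71, 70, 70, 71, 71, 69, 70, 69, 68, 67, 65, 63, 60, 53, 47, 37, 29, 27, 30, 32, 29, 30, 27, 29, 28, 28, 26, 63, 171, 205, 204, 204, 203, 202, 204, 202]
```

Emit:
{"api": "step_arm", "payload": {"increments": "0.02 0 0.2 0 0 0; 0 0 0 0 0 0; 0 0 0 0 0 0"}}

```text
time: 19.8
tool_pos: [0.4344, 0.2771, 0.0472]
ee_rot: [3.14, 0.104, -2.715]
wrist_force: [0.3, 0.3, -5.3]
width: 0.0138
```

Emit:
{"api": "step_arm", "payload": {"increments": "0.02 0 0.2 0 0 0; 0 0 0 0 0 0; 0 0 0 0 0 0"}}

```text
time: 20.1
tool_pos: [0.4344, 0.2771, 0.0452]
ee_rot: [3.14, 0.104, -2.715]
wrist_force: [0.1, -0.4, -5.2]
width: 0.0138
```

Emit:
{"api": "step_arm", "payload": {"increments": "0 0 0.15 0 0 0; 0 0 0 0 0 0; 0 0 0 0 0 0"}}

```text
time: 20.4
tool_pos: [0.4346, 0.2772, 0.0437]
ee_rot: [3.14, 0.104, -2.715]
wrist_force: [0.3, 0.6, -5.1]
width: 0.0137
```

Emit:
{"api": "step_arm", "payload": {"increments": "0 0 0.15 0 0 0; 0 0 0 0 0 0; 0 0 0 0 0 0"}}

```text
time: 20.7
tool_pos: [0.435, 0.2774, 0.0426]
ee_rot: [3.14, 0.105, -2.715]
wrist_force: [-0.2, -0.4, -3.5]
width: 0.0142
```

Emit:
{"api": "step_arm", "payload": {"increments": "0 0 0.15 0 0 0; 0 0 0 0 0 0; 0 0 0 0 0 0"}}

```text
time: 21.0
tool_pos: [0.435, 0.2774, 0.0425]
ee_rot: [3.14, 0.105, -2.715]
wrist_force: [-5.5, -2.2, 3.9]
width: 0.0141
```

Emit:
{"api": "step_arm", "payload": {"increments": "0 0 0.15 0 0 0; 0 0 0 0 0 0; 0 0 0 0 0 0"}}

```text
time: 21.3
tool_pos: [0.435, 0.2775, 0.0424]
ee_rot: [3.14, 0.105, -2.715]
wrist_force: [-8.8, -4.9, 11.1]
width: 0.0144
```

```bash
python3 - <<'E'
from h import *
g,th,b=grip(); o=get_obs(); print(o["time"],o["wrist_force"],o["wrist_torque"],g,th,b); edges(b)
E
```

```text
21.3 [-8.78002351 -4.88552673 11.14354763] [-0.76481849  1.50342257 -0.01291898] [0.43325633 0.27663151 0.06113664] 0.1045856607638361 0.4399495557966227
col 377 model lidfront/foot rows: {-0.1: (np.float64(202.4), np.float64(233.6)), 0: (np.float64(207.5), np.float64(235.6)), 0.1: (np.float64(212.3), np.float64(237.1)), 0.2: (np.float64(216.8), np.float64(238.0))}
180 [201, 201, 203, 201, 202, 204, 201, 202, 198, 189, 186, 192, 194, 194, 196, 194, 196, 197, 198, 197, 197, 196, 196, 196, 197, 199, 201, 201, 197, 155, 106, 88, 74, 66, 66, 70, 72, 72, 69, 72, 72, 70, 71, 69, 69, 68, 69, 67, 66, 62, 61, 53, 49, 43, 35, 28, 28, 28, 29, 29, 29, 28, 27, 27, 60, 172, 205, 203, 203, 203, 204, 203, 201, 185, 166]
```

Emit:
{"api": "step_arm", "payload": {"increments": "0 0 -0.15 0 0 0; 0 0 0 0 0 0; 0 0 0 0 0 0"}}

```text
time: 21.65
tool_pos: [0.4352, 0.2775, 0.0425]
ee_rot: [3.14, 0.105, -2.715]
wrist_force: [-5.5, -4.1, 6.5]
width: 0.0139
```

Emit:
{"api": "step_arm", "payload": {"increments": "0 0 0 0 0 0; 0 0 0 0 0 0; 0 0 0 0 0 0; 0 0 0 0 0 0; 0 0 0 0 0 0", "claw": -0.2}}

```text
time: 22.15
tool_pos: [0.4351, 0.2774, 0.0407]
ee_rot: [3.14, 0.104, -2.715]
wrist_force: [-0.2, -0.1, -0.1]
width: 0.0504
```

```bash
python3 - <<'E'
from h import *
g,th,b=grip(); o=get_obs(); print(o["time"],o["wrist_force"],o["wrist_torque"],g,o["width"]); edges(b)
p=o["tool_pos"]
plan([(p+[-.08*np.cos(b),-.08*np.sin(b),.05],o["ee_rot"],5)])
E
```

```text
22.15 [-0.22160634 -0.08448471 -0.07195482] [0.04461877 0.05467609 0.01602867] [0.43331498 0.27660481 0.05942266] 0.05038610752237623
col 377 model lidfront/foot rows: {-0.1: (np.float64(202.8), np.float64(234.0)), 0: (np.float64(207.9), np.float64(236.0)), 0.1: (np.float64(212.7), np.float64(237.4)), 0.2: (np.float64(217.2), np.float64(238.4))}
180 [201, 202, 201, 202, 203, 202, 202, 201, 199, 191, 188, 191, 194, 196, 195, 197, 198, 196, 199, 198, 198, 197, 197, 196, 196, 200, 203, 201, 202, 194, 142, 97, 86, 71, 64, 67, 68, 70, 69, 69, 71, 69, 69, 68, 68, 70, 66, 66, 65, 65, 59, 57, 55, 46, 37, 31, 28, 30, 30, 27, 27, 32, 30, 25, 62, 173, 204, 204, 202, 205, 203, 203, 202, 186, 167]
-> [0.3627 0.2433 0.0907] [ 3.14   0.104 -2.715]
1.49 -0.02 -1.16 -0 -0 -0; 1.48 -0.02 -1.16 -0 -0 -0; 1.49 -0.02 -1.16 -0 -0 -0; 1.48 -0.03 -1.16 -0 -0 -0; 1.49 -0.02 -1.16 -0 -0 -0
```

Emit:
{"api": "step_arm", "payload": {"increments": "1 0 -0.1 0 0 0; 1.5 0 -0.2 0 0 0; 1.5 0 -0.2 0 0 0; 2 0 -1 0 0 0; 2 0 -2 0 0 0"}}

```text
time: 22.7
tool_pos: [0.3566, 0.2416, 0.0657]
ee_rot: [3.14, 0.099, -2.715]
wrist_force: [-0.3, -0.9, -0.6]
width: 0.0562
```

Emit:
{"api": "step_arm", "payload": {"increments": "2 0 -3 0 0 0; 1 0 -4 0 0 0; 0 0 -4 0 0 0; 0 0 -2 0 0 0; 0 0 0 0 0 0"}}

```text
time: 23.2
tool_pos: [0.3209, 0.2254, 0.1973]
ee_rot: [3.14, 0.112, -2.715]
wrist_force: [-0.1, 0.5, -1.0]
width: 0.0559
```

```bash
python3 - <<'E'
from h import *
o=get_obs(); print(o["time"],o["wrist_force"],o["tool_pos"])
a=snapshot("top")[:,:,::-1]; s=snapshot("scene")[:,:,::-1]
A=cv2.resize(a[90:235,115:345],(790,498),interpolation=cv2.INTER_CUBIC); cv2.imwrite("pics/n.png",A)
# lid centre from top view: bright blob near expected
c=proj("top",[[.512,.313,.114]])[0]; print("expected lid px",c)
m0=cv2.imread("pics/top0.png"); d=cv2.absdiff(a,m0).max(2); d=cv2.threshold(cv2.GaussianBlur(d,(3,3),0),30,255,0)[1]
n,l,st,ce=cv2.connectedComponentsWithStats(d); print([(st[i].tolist()) for i in range(1,n) if st[i][4]>15])
E
```

```text
23.2 [-0.09163521  0.47104969 -0.95511113] [0.32090785 0.22542516 0.19730219]
expected lid px [148.10754549 188.26163602]
[[231, 129, 45, 29, 613], [272, 134, 6, 9, 40], [283, 150, 18, 18, 120], [277, 158, 7, 5, 26], [240, 161, 18, 16, 118], [132, 172, 48, 32, 967], [166, 217, 5, 5, 17], [163, 232, 30, 38, 316], [155, 245, 7, 4, 23], [81, 248, 158, 136, 10642], [0, 302, 119, 82, 4625], [250, 319, 26, 11, 167], [247, 330, 24, 18, 193], [243, 334, 15, 6, 43], [277, 338, 20, 38, 339], [0, 346, 12, 14, 128], [275, 347, 7, 13, 44]]
```

View pics/n.png

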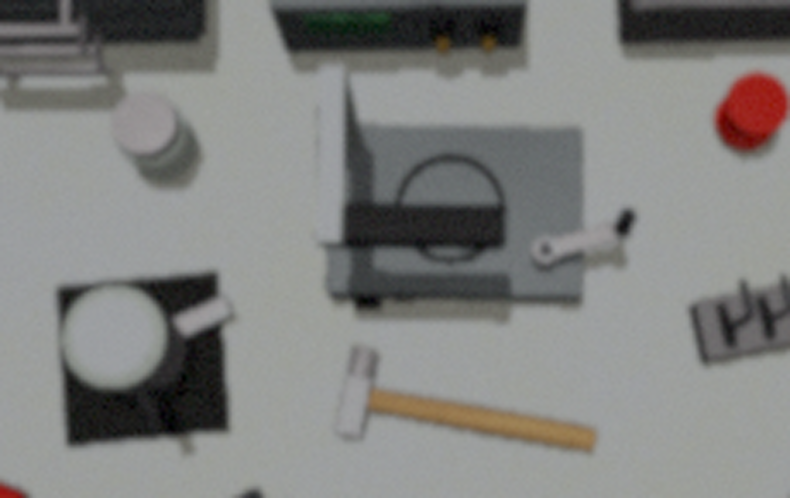

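```bash
python3 -c "
from h import *
print(unproj('top',[115+627/3.435,90+218/3.435],.125),unproj('top',[148.5,188.1],.114)); close_job()"
```

```text
[[ 0.60754508 -0.15175003  0.125     ]] [[0.51247046 0.31180104 0.114     ]]
the job is handed in; nothing more can be done
```

The canister now stands upright on the smaller (160 mm) mat, and I have handed the job in at about 23 s of the 61 s allowed. The "upright all the way" part was not fully met, because the canister tipped partway through.

**What went wrong:** during the lift the canister slipped in the pads and tipped about 0.15–0.2 rad (9–11°), front down, onto the seat rim. It was also dragged lightly there. I levelled it against the rim, turned the tool nearly vertical so the pads held more of the handle, and carried it on at about 0.02 rad. Whether that tilt counts as failing "upright all the way" I cannot tell.

**How it went otherwise:**
- **Hasp:** I swung it open by its thumb post with the fingers straddling it.
- **Canister:** I gripped the handle under the lamp bar with a tilted tool, lifted it off, and lowered it slowly onto the mat. I pressed it onto the mat with up to about 16 N before opening the fingers.

**Last checks:**
- **Position:** the lid centre is at about (0.512, 0.312) m and the mat centre at (0.508, 0.312) m. That leaves about 30 mm of mat around the foot.
- **Hasp:** still open at about 1.3 rad.
- **Bystanders:** the before-and-after image comparison showed no change at the hammer, jar or spool.
- **Robot:** the gripper is clear of everything, with the wrist force near zero.

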